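Hold a key machine's carriage at the loading mark

TASK

At the shop's key-cutting machine, first switch its power off by flipping the isolator's yellow lever all the way over from the green side to the red side. Then take the black bar handle of the machine's spring-return carriage, pull it out until the red pointer stands at the middle of the green mark on the scale, and keep it there so that a key blank can be fitted: finish while still holding it at the mark by its handle, without letting go. Do not pull the carriage out while the power is on, and leave the other goods on the counter where they are.

Things in the scene. Friction and masses are not known exactly. Their poses are not given: they have to be found in the camera images.
- carriage: The steel carriage; its origin and axes are those of its black bar handle: round, 16 mm thick, 90 mm long along its own y, on two 10 mm posts 96 mm apart. Origin: middle of the bar, 125 mm up; carriage plate 51 mm below it. Pulls out along its own -x (0 to 95 mm); its spring pulls back with 3 N at home, plus 0.8 N per 10 mm. Free 100 mm in front (-x) and, at its height, 85 mm behind (cutter parts, up to 150 mm high, come next). Two key vices 72 mm behind it are 102 mm high.
- pointer (a point): The tip of the red pointer, 4 mm wide, on the carriage's +y edge; it moves with the carriage, 78 mm above the counter.
- mark: The green mark on the machine's scale rail (+y side of the bed), 12 mm wide along the scale and 18 mm across; origin at its middle on the rail, 74 mm above the counter. Its axes are parallel to the machine's; its place along the scale differs each time: it lies 45 to 75 mm to the machine's -x of where the pointer stands at home. It only marks: nothing can be hooked on it.
- lever (a joint): Angle of the isolator's lever, rad: 0 = on (leaning 0.6 rad to the isolator's +x, over the green stripe), 0.6 = upright, 1.2 = off (leaning 0.6 rad to its -x, over the red stripe). It always starts on. Once past upright it falls to the side it leans to and rests at its stop; under 3 N at its top moves it.
- pivot (a point): The lever's pivot axis (along the isolator's y), at the middle of the isolator's top, 55 mm above the counter. The axes are the isolator's: grey box 110 (x) x 70 (y) x 56 mm high with a green stripe at its +x end and a red stripe at its -x end, fixed to the counter, left or right of the machine.
- lever_top (a point): Middle of the lever's top end, 62 mm from the pivot. The lever's yellow grip runs from 30 to 62 mm from the pivot, 14 mm thick in the swing direction and 36 mm wide; a 10 mm steel stem below it.
- padlock: Bystander: brass padlock lying flat, about 45 x 70 x 20 mm, origin underneath.
- screwdriver: Bystander: screwdriver lying on the counter.
- tin_a: Bystander: paint tin with a red label, 90 mm across, 100 mm high, origin underneath.
- tin_b: Bystander: paint tin with a white label, 84 mm across, 90 mm high, origin underneath.
- oil: Bystander: black bottle of oil, 50 mm across, 150 mm high, origin underneath.
- phone: Bystander: grey telephone handset lying flat, 150 x 47 x 22 mm, origin underneath.
- blister_box: Bystander: small cardboard carton 90 x 60 x 50 mm, origin underneath.
- machine: Blue key-cutting machine, fixed to the counter but standing in a different place and yaw each time. Bed 330 (x) x 260 (y) x 60 mm high; its robot-facing front edge lies at x = -180 mm and its back edge at x = +150 mm from the origin, which is on the counter. A motor housing and spindle, up to 150 mm high, stand at x = +45 to +145 mm; the scale rail runs along the +y side.

How it is judged:
On the way, in this order (a step that is already met when the one before it is completed fails the run):
1. the isolator's lever is over on the off (red) side (value of joint lever above 1.05 rad), for 0.3 s.
2. the gripper holds the handle with the red pointer at the green mark (x of pointer in the frame of mark between -0.006 and 0.006 m and contact force between the fingers and carriage above 1 N and value of joint lever above 1.05 rad), for 0.5 s.
At the end, for the whole second after the job is handed in: The lever is over on the red side (above 1.05 rad), the fingers bear on the handle (over 1 N), and the carriage stands still (under 10 mm/s) with the middle of the red pointer within 6 mm of the middle of the green mark, held there through the last second (all of step 2 and linear speed of carriage below 0.01 m/s); the arm keeps its last pose, push and grip.
It fails at once if the carriage is pulled out over 15 mm while the power is on (distance of carriage from where it was at the start of the episode above 0.015 m and value of joint lever below 0.6 rad).
It fails at once if a bystander is moved over 30 mm (distance of any of padlock, screwdriver, tin_a, tin_b, oil, phone, blister_box from where it was at the start of the episode above 0.03 m).
It also fails if it takes over 48 s, if anything falls off the work surface, if the arm or the gripper's body presses on something with over 40 N, if the wrist force passes 120 N, or if a joint passes its speed limit or range.

ROBOT

A 6-joint arm with a two-finger parallel gripper is mounted at the origin on the work surface. World frame = base frame: x ahead of the robot, y to its left, z up, the work surface at z = 0. Lengths are in m, angles in rad, forces in N, time in s.
With the tool pointing down it reaches from about 0.3 to 0.775 m from the base axis. Payload 14.6 kg.
Tool frame: the origin (TCP) lies at the very end of the fingers, on their centre line; the grasp point (between the pads) lies 19 mm behind it; z points along the fingers, y is the line along which they close (so a half turn about z gives the same grasp; the last joint's range is limited). The gripper opens to 94 mm and grips with 3 to 60 N. Pads are 16 mm wide; open, the fingers measure 119 mm over their backs; the gripper's body (75 mm by 177 mm) begins 78 mm behind the grasp point.
Start: joints at [1.105, 0.3, 1.521, -0, 1.321, -0.067], TCP at [0.214, 0.507, 0.205] pointing down, gripper open.
Joint ranges: [-3.03, 3.03], [-0.79, 2.21], [0.23, 2.52], [-1.04, 4.18], [0, 3.07], [-2.55, 2.55]. Speed limits (rad/s): [2.22, 2.22, 2.57, 3.14, 3.14, 3.14].

INTERFACE

Orientations are given as [roll, pitch, yaw] about the fixed x, y, z axes, in that order (R = Rz(yaw) Ry(pitch) Rx(roll)).
In Python, from station import ctrl gives the robot as it stands.
- The arm moves only by the tool carry_out, never from a script. Its argument "motion" is text: rows parted by semicolons, each of 7 numbers parted by spaces: the shift along the world's x, y, z in m, then the turn, a rotation vector about the world's x, y, z in degrees, then the closure in counts, from 0 (fully open) to 255 (shut). In form: dx dy dz wx wy wz hand; .... A call has 1 to 20 rows; each row shifts and turns the commanded pose from where the row before left it; what a row does not reach is not made up. A row lasts 1/12 s, in which the tool goes at most 41.7 mm and 7.16 degrees, less where a joint would pass 70% of its speed; a pose out of reach is approached as far as the arm can. A call is refused whole if a number of a shift passes 0.0417 or a number of a turn 7.16, either way. A call with a gripper value outside its range is refused whole. The fingers move at their own pace and stop on an object; "grip_force" is the grip in N (left out, the last holds). Time passes only in rows, so rows that do not move let the fingers close. It gives the time, the measured TCP pose, the force, the opening and the grip force at its end, in the units of the state.
- ctrl.get_obs(): the state, without advancing time (a new reading comes with each control period).
- ctrl.camera(name): name is "scene" or "top" or "wrist"; returns a dict with "pixels" (400x640x3 uint8, red, green, blue), "range_z" (400x640 float32, m along the optical axis (not along the pixel's ray), 0 where there is no reading), "K" (3x3 intrinsics, pixels), "position" and "attitude" of the camera in the world. Camera axes: x right, y up, looking along -z (the intrinsics and any distortion apply to the point x, -y, -z); pixel columns grow to the right and rows downward; lengths in m; the calibration is good to about 2 mm. A picture is of the moment at which its call begins.
- ctrl.hand_in(): hands the job in; it is judged then, once.
The state is a dict: "time_s": time; "qpos": joint angles; "joint_vel": joint speeds; "tau": joint torques, N m; "ee_pos": TCP position; "eef_rot": TCP orientation; "force": force on the tool from outside, world axes, zero at the start; "moment": the same for the moment, N m; "grip_width": finger opening in m; "grip_force": force on a finger pad.
Only numpy, scipy, OpenCV 4.12 (cv2) and the standard library are available. Lean on these libraries where they do the work, as an engineer would, in place of code of your own. Each camera call takes 0.05 s, during which the arm holds its last target. There are 200 camera calls.

## Working session

There is one attempt and no reset: what is moved stays moved. The work goes in short steps, Python scripts to look and compute and a tool call to move; the robot and the scene stay as the last step left them, time stands still between calls to the robot, and variables do not carry over. Pictures are saved under pics/ and viewed, at most 10 in all, crops included, and the job is handed in when it is done.

Besides the shell and the picture viewer there is one more tool, called after "Call:" by a JSON object that holds its "name" and its "arguments", one argument or row to a line. carry_out: Moves the arm, as the interface text tells. Its arguments: {"type":"object","properties":{"motion":{"type":"string"},"grip_force":{"type":"number"}},"required":["motion"]}

```bash
mkdir -p pics; cat > h.py <<'E'
import numpy as np, cv2
from station import ctrl
def snap(n,f):
    c=ctrl.camera(n); cv2.imwrite('pics/%s.png'%f,c['pixels'][:,:,::-1]); np.savez('pics/%s.npz'%f,**{k:np.array(v) for k,v in c.items()}); return c
def load(f): return np.load('pics/%s.npz'%f)
def R(c):
    a=np.array(c['attitude'],float)
    if a.shape==(3,3): return a
    from scipy.spatial.transform import Rotation as Ro
    return (Ro.from_euler('xyz',a) if a.size==3 else Ro.from_quat(a)).as_matrix()
def ray(c,u,v):
    K=c['K']; return R(c)@np.array([(u-K[0,2])/K[0,0],-(v-K[1,2])/K[1,1],-1])
def pt(c,u,v):  # by depth (3x3 median)
    d=c['range_z'][int(v)-1:int(v)+2,int(u)-1:int(u)+2]; d=np.median(d[d>0]) if (d>0).any() else np.nan
    return np.array(c['position'])+d*ray(c,u,v)
def ptz(c,u,v,z):
    r=ray(c,u,v); p=np.array(c['position']); return p+r*(z-p[2])/r[2]
def tri(c1,a,c2,b):
    A=[];B=[]
    for c,q in((c1,a),(c2,b)):
        r=ray(c,*q);r/=np.linalg.norm(r);P=np.eye(3)-np.outer(r,r);A.append(P);B.append(P@np.array(c['position']))
    return np.linalg.lstsq(np.vstack(A),np.hstack(B),rcond=None)[0]
def proj(c,p):
    q=R(c).T@(np.array(p)-c['position']);K=c['K'];return K[0,0]*q[0]/-q[2]+K[0,2],K[1,1]*-q[1]/-q[2]+K[1,2]
E
python3 - <<'E'
from h import *
for n in('scene','top'):
    c=snap(n,n+'0'); print(n,c['K'],c['position'],c['attitude'],list(c.keys()))
print(ctrl.get_obs())
E
```

```text
scene [[495.90793777   0.         318.97931666]
 [  0.         495.90793777 200.38466799]
 [  0.           0.           1.        ]] [1.48323178 1.21231863 1.15725773] [ 9.58588117e-01 -1.88266952e-03  2.47025431e+00] ['pixels', 'range_z', 'K', 'position', 'attitude']
top [[471.09806979   0.         322.21703729]
 [  0.         471.09806979 196.83000993]
 [  0.           0.           1.        ]] [ 0.38613674 -0.00677644  1.53884466] [ 0.11661618 -0.00653357 -1.58671267] ['pixels', 'range_z', 'K', 'position', 'attitude']
{'time_s': 0.1, 'qpos': array([ 1.10538015e+00,  3.00373926e-01,  1.52147022e+00, -2.90726527e-05,
        1.32063922e+00, -6.65607868e-02]), 'joint_vel': array([ 9.11280904e-05,  1.22338935e-04, -3.95315744e-03, -2.00914047e-03,
        1.70650067e-03,  4.71777335e-04]), 'tau': array([ 8.34889070e-04, -5.32648122e+01, -3.53277361e+01,  7.09649012e-02,
        2.35950190e-02, -6.55152758e-05]), 'ee_pos': array([0.21350044, 0.50665435, 0.20498652]), 'eef_rot': array([-3.14070204e+00, -3.11437854e-05,  2.74274446e+00]), 'force': array([-0.52549493,  0.11346849, -0.22097301]), 'moment': array([ 0.04527641, -0.02301031, -0.00344187]), 'grip_force': 0.0, 'grip_width': 0.0938518944395485}
```

View pics/top0.png

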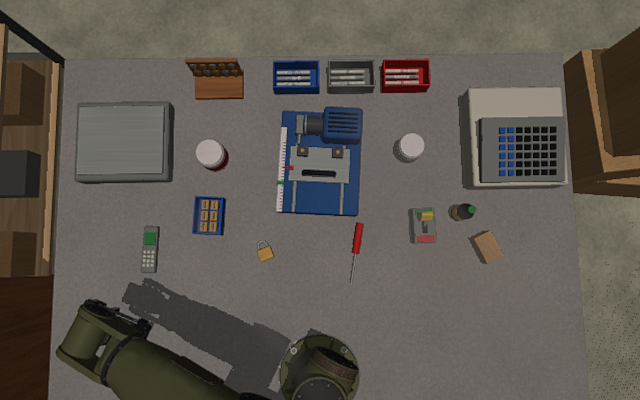

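View pics/scene0.png

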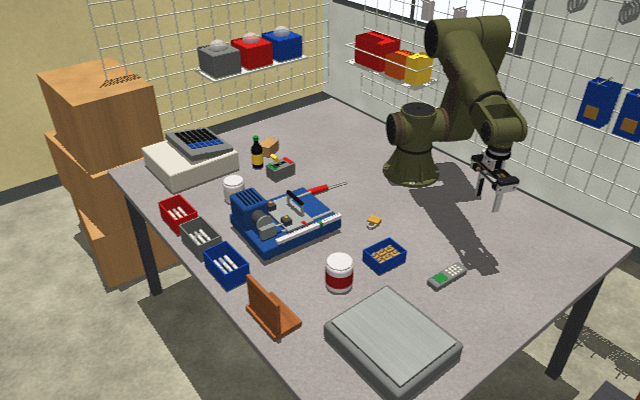

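The top view shows the machine at about (320,165) with its handle at (320,173). The isolator is at (423,225), with the yellow lever leaning toward the green end at the top and red at the bottom. The oil bottle is next to it at (463,211). I'll enlarge both.

```bash
python3 - <<'E'
from h import *
def crop(f,x0,x1,y0,y1,s):
    im=cv2.imread('pics/%s.png'%f)[y0:y1,x0:x1]; return cv2.resize(im,None,fx=s,fy=s,interpolation=cv2.INTER_CUBIC)
t=crop('top0',265,365,100,225,4); i=crop('top0',395,485,195,265,4)
im=np.zeros((500,770,3),np.uint8); im[:500,:400]=t; im[:280,405:765]=i
cv2.imwrite('pics/c1.png',im)
s=crop('scene0',225,345,180,265,5); j=crop('scene0',245,305,130,185,4)
im=np.zeros((600,800,3),np.uint8); im[:425,:600]=s; im[380:600,560:800]=j
cv2.imwrite('pics/c2.png',im)
c=load('top0')
for n,u,v in[('handle',320,173),('iso+',423,210),('plate',320,160),('counter',380,260),('yellow',427,215),('oil',467,209)]: print(n,pt(c,u,v).round(4))
E
```

```text
handle [ 0.6237 -0.013   0.1302]
iso+ [ 0.5129 -0.3374  0.0557]
plate [ 0.6751 -0.0139  0.0724]
counter [ 0.3573 -0.2035  0.001 ]
yellow [ 0.4933 -0.3382  0.1043]
oil [ 0.5079 -0.4546  0.1265]
```

View pics/c1.png

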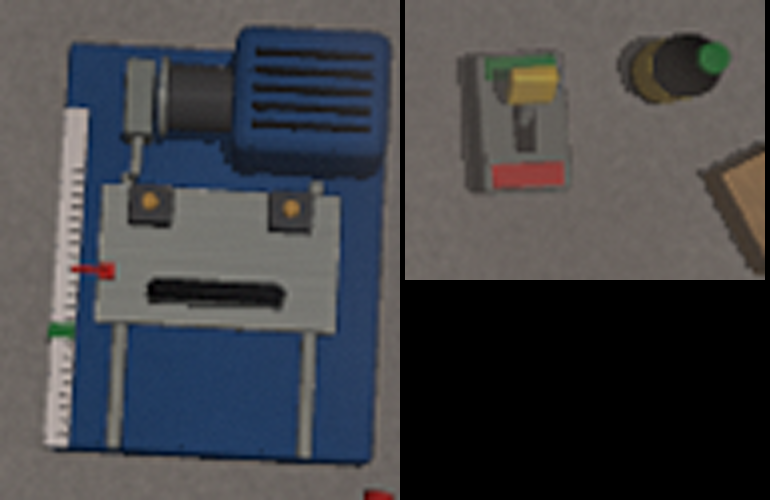

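View pics/c2.png

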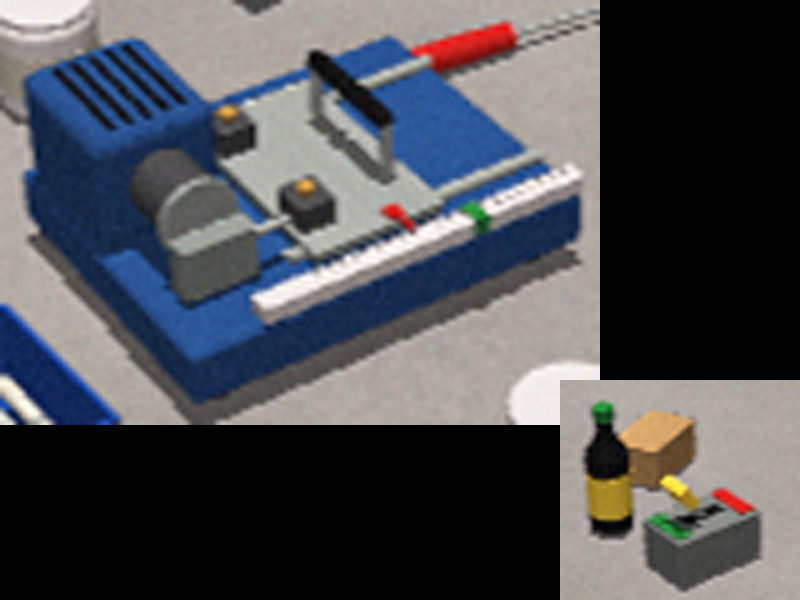

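The crops show the following.
- **Handle:** in the top view it runs from (302.5,173) to (335.8,174.3). In the scene view it runs from (287.4,192) to (302.6,203.6).
- **Pointer tip:** top (283,167), scene (307.4,225.8).
- **Green mark:** top (280.5,182.5), scene (320.2,223.2).
- **Lever:** leans to the far (green) side.

```bash
python3 - <<'E'
from h import *
t=load('top0');s=load('scene0')
for n,a,b in[('hL',(302.5,173),(302.6,203.6)),('hR',(335.8,174.3),(287.4,192)),('hM',(319,173.3),(295,197.6)),('ptr',(283,167),(307.4,225.8)),('mark',(280.5,182.5),(320.2,223.2)),('levtop',(428,213.5),(272,156))]:
    p=tri(t,a,s,b); print(n,p.round(4),np.round(np.array(proj(t,p))-a,1),np.round(np.array(proj(s,p))-b,1))
for n,q,z in[('machFL',(277,211.5),.06),('machFR',(357,215.5),.06),('machBL',(283,111),.06),('rail top',(284.5,127),.074),('rail bot',(279.5,211),.074),('green',(424,211.75),.056),('red',(425.75,239),.056),('ptr',(283,167),.078),('mark',(280.5,182.5),.074)]: print(n,ptz(t,*q,z).round(4))
m=ctrl.get_obs()
# isolator cloud: depth
ys,xs=np.mgrid[190:260,395:450]; P=np.array([pt(t,u,v) for u,v in zip(xs.ravel(),ys.ravel())])
k=(P[:,2]>.05)&(P[:,2]<.062); Q=P[k]; 
r=cv2.minAreaRect((Q[:,:2]*1000).astype(np.float32)); print(r)
px=t['pixels'].astype(int)[ys,xs].reshape(-1,3); ye=(px[:,0]>120)&(px[:,1]>90)&(px[:,2]<90)&(P[:,2]>.07); print('yellow',P[ye].mean(0),P[ye].min(0),P[ye].max(0))
E
```

```text
hL [0.6253 0.0404 0.124 ] [-0.1  0.1] [-0.1 -0. ]
hR [ 0.6205 -0.0609  0.1185] [-0.1  0.1] [-0.1 -0. ]
hM [ 0.6234 -0.0094  0.1224] [-0.2  0.2] [-0.3 -0. ]
ptr [0.6532 0.1035 0.0752] [-0.2  0.2] [-0.2 -0. ]
mark [0.6041 0.1129 0.069 ] [-0.4  0.5] [-0.5 -0. ]
levtop [ 0.4987 -0.3427  0.1018] [ 0.2 -0.2] [0.2 0. ]
machFL [0.5149 0.1238 0.06  ]
machFR [ 0.4984 -0.1277  0.06  ]
machBL [0.84   0.1029 0.06  ]
rail top [0.7832 0.0975 0.074 ]
rail bot [0.5151 0.1148 0.074 ]
green [ 0.5073 -0.3403  0.056 ]
red [ 0.4214 -0.3423  0.056 ]
ptr [0.6534 0.1027 0.078 ]
mark [0.6049 0.1112 0.074 ]
((466.819091796875, -339.8369445800781), (109.32633972167969, 70.41864776611328), 1.8603298664093018)
yellow [ 0.4918651  -0.33811003  0.09992748] [ 0.47927731 -0.35475672  0.08599775] [ 0.50345125 -0.32254102  0.10973746]
```

All points agree with the stated heights and sizes: handle z about 0.122, lever top z about 0.10, isolator 109×70 mm. The machine's yaw is about -3.6°, the pivot is at (0.467,-0.340), and the pull is about 49 mm. I'll move toward the lever with the fingers closed.

Call:
{"name": "carry_out", "arguments": {
  "motion": "0.0138 -0.0353 0 0 0 -5.9 255;0.0138 -0.0353 0 0 0 -5.9 255;0.0138 -0.0353 0 0 0 -5.9 255;0.0138 -0.0353 0 0 0 -5.9 255;0.0138 -0.0353 0 0 0 -5.9 255;0.0138 -0.0353 0 0 0 -5.9 255;0.0138 -0.0353 0 0 0 -5.9 255;0.0138 -0.0353 0 0 0 -5.9 255;0.0138 -0.0353 0 0 0 -5.9 255;0.0138 -0.0353 0 0 0 -5.9 255;0.0138 -0.0353 0 0 0 -5.9 255;0.0138 -0.0353 0 0 0 -5.9 255;0.0138 -0.0353 0 0 0 0 255;0.0138 -0.0353 0 0 0 0 255;0.0138 -0.0353 0 0 0 0 255;0.0138 -0.0353 0 0 0 0 255;0.0138 -0.0353 0 0 0 0 255;0.0138 -0.0353 0 0 0 0 255;0.0138 -0.0353 0 0 0 0 255;0 0 0 0 0 0 255"
}}

```text
time_s: 1.77
ee_pos: [0.4767, -0.1685, 0.2046]
eef_rot: [-3.141, 0.0, 1.504]
force: [0.1, -0.0, 0.2]
grip_width: 0.0002
grip_force: 0.0
```

Call:
{"name": "carry_out", "arguments": {
  "motion": "0.0117 -0.0286 0 0 0 0 255;0.0117 -0.0286 0 0 0 0 255;0.0117 -0.0286 0 0 0 0 255;0.0117 -0.0286 0 0 0 0 255;0.0117 -0.0286 0 0 0 0 255;0.0117 -0.0286 0 0 0 0 255;0 0 0 0 0 0 255;0 0 -0.03 0 0 0 255;0 0 -0.03 0 0 0 255;0 0 -0.03 0 0 0 255;0 0 -0.03 0 0 0 255;0 0 0 0 0 0 255"
}}

```text
time_s: 2.77
ee_pos: [0.5435, -0.3333, 0.0792]
eef_rot: [-3.133, -0.005, 1.507]
force: [-0.9, 0.7, -0.4]
grip_width: 0.0003
grip_force: 0.0
```

Call:
{"name": "carry_out", "arguments": {
  "motion": "0 0 0 0 0 0 255;-0.011 0 0 0 0 0 255;-0.011 0 0 0 0 0 255;-0.011 0 0 0 0 0 255;-0.011 0 0 0 0 0 255;-0.011 0 0 0 0 0 255;-0.011 0 0 0 0 0 255;-0.011 0 0 0 0 0 255;-0.011 0 0 0 0 0 255;0 0 0 0 0 0 255;0 0 0 0 0 0 255;0 0 0 0 0 0 255;0 0 0 0 0 0 255"
}}

```text
time_s: 3.85
ee_pos: [0.4588, -0.3356, 0.0862]
eef_rot: [3.141, 0.001, 1.507]
force: [-0.6, -0.6, -0.3]
grip_width: 0.0004
grip_force: 0.0
```

```bash
python3 - <<'E'
from h import *
a=snap('top','top1'); b=snap('scene','scene1')
A=cv2.resize(a['pixels'][185:265,390:480,::-1],None,fx=4,fy=4); B=cv2.resize(b['pixels'][120:200,240:330,::-1],None,fx=4,fy=4)
cv2.imwrite('pics/c3.png',np.hstack([A,B]))
E
```

```text
(no output)
```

View pics/c3.png

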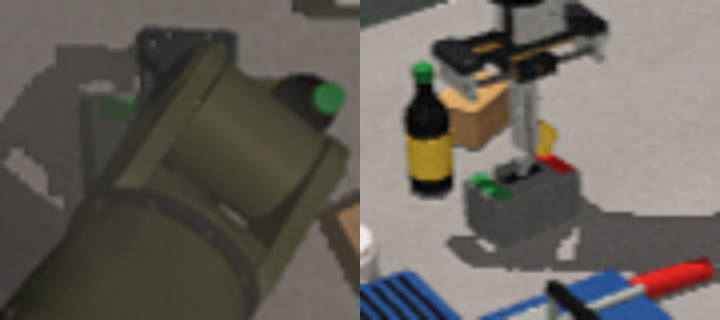

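The scene view shows the yellow grip tipped toward the red stripe behind the fingers, and the oil bottle hasn't moved. I'll back off, lift, and go above the handle with the fingers open.

Call:
{"name": "carry_out", "arguments": {
  "motion": "0.01 0 0 0 0 0 255;0 0 0.03 0 0 0 255;0 0 0.03 0 0 0 255;0 0 0.03 0 0 0 255;0 0 0.03 0 0 0 255;0.0154 0.0326 0 0 0 0 255;0.0154 0.0326 0 0 0 0 255;0.0154 0.0326 0 0 0 0 0;0.0154 0.0326 0 0 0 0 0;0.0154 0.0326 0 0 0 0 0;0.0154 0.0326 0 0 0 0 0;0.0154 0.0326 0 0 0 0 0;0.0154 0.0326 0 0 0 0 0;0.0154 0.0326 0 0 0 0 0;0.0154 0.0326 0 0 0 0 0;0 0 0 0 0 0 0;0 0 0 0 0 0 0;0 0 0 0 0 0 0"
}}

```text
time_s: 5.45
ee_pos: [0.6221, -0.0094, 0.2052]
eef_rot: [-3.141, 0.0, 1.508]
force: [-0.5, -0.6, -0.2]
grip_width: 0.0701
grip_force: 0.0
```

```bash
python3 - <<'E'
from h import *
a=snap('top','top2'); w=snap('wrist','w2'); s=snap('scene','s2')
print(ctrl.get_obs()['ee_pos'],ctrl.get_obs()['force'])
A=cv2.resize(a['pixels'][190:260,395:450,::-1],None,fx=4,fy=4)
B=cv2.resize(s['pixels'][130:185,245:305,::-1],None,fx=2,fy=2)
im=np.zeros((400,790,3),np.uint8); im[:,:560]=w['pixels'][:,40:600,::-1]; im[:280,565:785]=A; im[285:395,565:685]=B
cv2.imwrite('pics/c4.png',im)
E
```

```text
[ 0.6218705  -0.01045785  0.20559854] [-0.91117024 -0.14209671 -0.1321875 ]
```

View pics/c4.png

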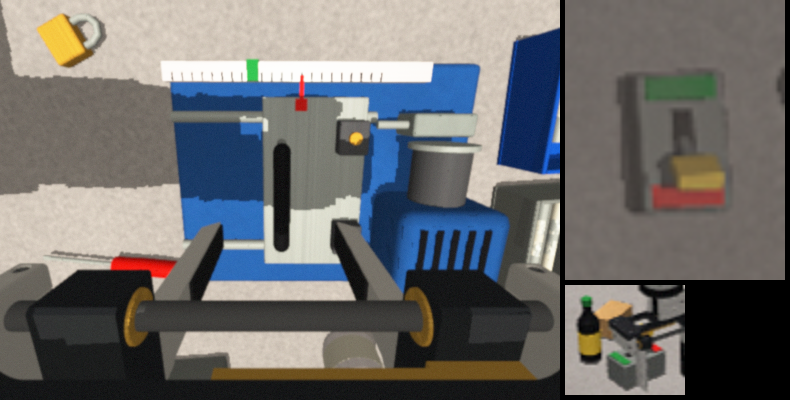

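The wrist picture shows the mark at (292.5,70), the pointer tip at (342,77) and the bar from (322,146) to (321,248). The lever now lies over red. I'll refine the numbers from this view.

```bash
python3 - <<'E'
from h import *
w=load('w2');t=load('top0')
m=ptz(w,292.5,70,.074);p=ptz(w,342,77,.078);h1=ptz(w,322,146,.129);h2=ptz(w,321,248,.129)
r1=ptz(w,203,79,.074);r2=ptz(w,472,79,.074)
print(m,p,h1,h2,(h1+h2)/2,r1,r2)
print('tri mark',tri(t,(280.5,182.5),w,(292.5,70)),'ptr',tri(t,(283,167),w,(342,77)),'depth',pt(w,292,70),pt(w,322,200))
d=r2-r1;ang=np.arctan2(d[1],d[0]);x=np.array([np.cos(ang),np.sin(ang)]);print('yaw deg',np.degrees(ang),'pull',(m-p)[:2]@x)
E
```

```text
[0.60301515 0.11258137 0.074     ] [0.65170539 0.10238066 0.078     ] [0.62747169 0.04128627 0.129     ] [ 0.62042984 -0.05647818  0.129     ] [ 0.62395077 -0.00759596  0.129     ] [0.51237639 0.11012765 0.074     ] [0.7823715  0.09239474 0.074     ]
tri mark [0.60359592 0.11084185 0.08323489] ptr [0.65076557 0.10130338 0.09132538] depth [0.60262489 0.11240954 0.07541222] [ 0.62442959 -0.00707742  0.13244797]
yaw deg -3.7577109542145886 pull -0.04925408717753458
```

The wrist and top views agree on a pull of 49 mm at a yaw of -3.7°. I'll lower the fingers and grip the bar.

Call:
{"name": "carry_out", "arguments": {
  "motion": "0.002 0.002 -0.0245 0 0 0 0;0 0 -0.0245 0 0 0 0;0 0 -0.025 0 0 0 0;0 0 -0.025 0 0 0 0;0 0 0 0 0 0 0;0 0 0 0 0 0 255;0 0 0 0 0 0 255;0 0 0 0 0 0 255;0 0 0 0 0 0 255;0 0 0 0 0 0 255;0 0 0 0 0 0 255;0 0 0 0 0 0 255;0 0 0 0 0 0 255;0 0 0 0 0 0 255;0 0 0 0 0 0 255;0 0 0 0 0 0 255",
  "grip_force": 35
}}

```text
time_s: 6.93
ee_pos: [0.624, -0.0074, 0.1064]
eef_rot: [-3.142, 0.0, 1.507]
force: [-0.2, -0.5, 0.9]
grip_width: 0.024
grip_force: 0.0
```

Call:
{"name": "carry_out", "arguments": {
  "motion": "0 0 0 0 0 0 255;0 0 0 0 0 0 255;0 0 0 0 0 0 255;0 0 0 0 0 0 255"
}}

```text
time_s: 7.27
ee_pos: [0.6242, -0.0075, 0.1065]
eef_rot: [3.141, -0.0, 1.507]
force: [3.1, 0.0, -1.6]
grip_width: 0.0145
grip_force: 35.0
```

Call:
{"name": "carry_out", "arguments": {
  "motion": "-0.007 0.0005 0 0 0 0 255;-0.007 0.0005 0 0 0 0 255;-0.007 0.0005 0 0 0 0 255;-0.007 0.0005 0 0 0 0 255;-0.007 0.0004 0 0 0 0 255;-0.007 0.0004 0 0 0 0 255;-0.007 0.0004 0 0 0 0 255;0 0 0 0 0 0 255;0 0 0 0 0 0 255;0 0 0 0 0 0 255;0 0 0 0 0 0 255"
}}

```text
time_s: 8.18
ee_pos: [0.5754, -0.0042, 0.1064]
eef_rot: [3.14, -0.0, 1.507]
force: [6.3, 0.6, -4.1]
grip_width: 0.015
grip_force: 35.0
```

```bash
python3 - <<'E'
from h import *
w=snap('wrist','w3'); s=snap('scene','s3'); o=ctrl.get_obs(); print(o['ee_pos'],o['force'],o['grip_width'],o['grip_force'])
A=cv2.resize(w['pixels'][0:140,220:420,::-1],None,fx=4,fy=4,interpolation=cv2.INTER_CUBIC)
cv2.imwrite('pics/c5.png',A)
E
```

```text
[ 0.57544868 -0.00420387  0.10644727] [ 5.38338307  0.92521527 -3.33023202] 0.015368047785366771 34.998250007629395
```

View pics/c5.png

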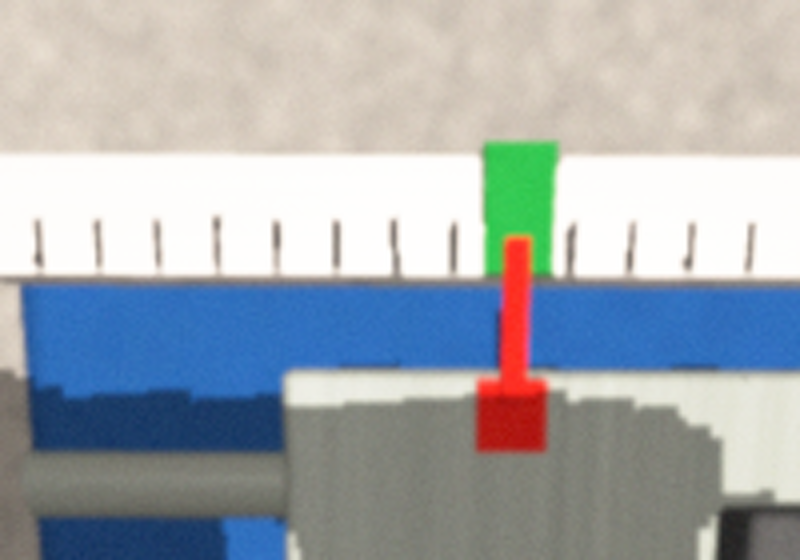

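The pointer is at crop x of about 517 and the mark runs from 485 to 556, middle about 520, so it is centred to within about 0.6 mm and the grip holds at 35 N. I'll dwell briefly, then hand in.

Call:
{"name": "carry_out", "arguments": {
  "motion": "0 0 0 0 0 0 255;0 0 0 0 0 0 255;0 0 0 0 0 0 255;0 0 0 0 0 0 255;0 0 0 0 0 0 255;0 0 0 0 0 0 255;0 0 0 0 0 0 255;0 0 0 0 0 0 255;0 0 0 0 0 0 255;0 0 0 0 0 0 255"
}}

```text
time_s: 9.12
ee_pos: [0.5754, -0.0042, 0.1064]
eef_rot: [3.141, -0.0, 1.507]
force: [6.9, 0.9, -4.7]
grip_width: 0.0149
grip_force: 35.0
```

```bash
python3 -c "
from station import ctrl
o=ctrl.get_obs();print(o['ee_pos'],o['grip_force'],o['grip_width']);print(ctrl.hand_in())"
```

```text
[ 0.57542722 -0.00420004  0.10644074] 34.99829292297363 0.014869111523342941
the job is handed in; nothing more can be done
None
```

I flipped the isolator lever over to red, pulled the carriage until the pointer was within about 1 mm of the green mark's middle, and handed the job in at about 9 s still gripping the handle at 35 N; the hand-in returned no verdict.

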